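# Load the foam kit tray for one fan unit

### The job

Kit the foam tray for the next fan unit: from the parts on the blue mat, put the slim capacitor, the ball bearing, the short terminal strip and the transformer each into the foam cut-out that is made for it, standing level and fully down on the floor of the cut-out. The fat capacitor and the long terminal strip belong to a larger model: leave them where they are.

Things in the scene. Friction and masses are not known exactly. Their poses are not given: they have to be found in the camera images.
- capacitor_slim: the slim motor capacitor: a plain aluminium can standing upright, 35 mm in diameter, 48 mm high, with a black top and small brass tabs that stand 7 mm higher (55 mm in all; the tabs do not collide). 0.05 to 0.1 kg. Origin: centre of its underside, z up the can. Belongs in foam_capacitor. Starts on the blue bench mat. Loose. 
- bearing: steel ball bearing lying flat: a ring 52 mm in outer diameter, 25 mm bore, 21 mm high, with black seals between the rings. 0.12 to 0.26 kg. Origin: on its axis, at the underside; z along the axis, up. Belongs in foam_bearing. Starts on the blue bench mat. Loose. 
- strip_short: the short terminal strip, five poles: a white plastic bar 60 mm long (its x axis), 22 mm wide (y), 25 mm high, brass screws on top. 0.03 to 0.07 kg. Origin: centre of its underside. Belongs in foam_strip, either way round. Starts on the blue bench mat. Loose. 
- transformer: small transformer: dark steel core 48 mm long (its x), 20 mm thick (y), 40 mm high; copper-coloured coil standing out on both sides (30 mm along x, 38 mm over both along y, 9 to 33 mm above the underside); black foot 46 x 38 mm. 0.2 to 0.43 kg. Origin: centre of its underside. Grip the core ends (48 mm) or the coil. Goes in foam_transformer either way round. Starts on the blue bench mat. Loose. 
- capacitor_fat: look-alike, to be left alone: a fat capacitor, the same can and height as the slim one but 55 mm in diameter. Origin: centre of its underside. Starts on the blue bench mat. Loose. 
- strip_long: look-alike, to be left alone: a long terminal strip, seven poles, 84 mm long (its x axis), 22 mm wide, 25 mm high, otherwise like the short one. Origin: centre of its underside. Starts on the blue bench mat. Loose. 
- foam_capacitor: black foam block 100 x 100 mm, 40 mm high, one of four that fill the grey kit tray two by two, in varying order (tray rim: 9 mm below the foam's top). Fixed. Origin: centre of its underside, below its cut-out's centre. Its cut-out is the small round one: 49 mm in diameter, 25 mm deep, with its floor 15 mm above the origin; a part in it stands on that floor.
- foam_bearing: black foam block 100 x 100 mm, 40 mm high, one of four that fill the grey kit tray two by two, in varying order (tray rim: 9 mm below the foam's top). Fixed. Origin: centre of its underside, below its cut-out's centre. Its cut-out is the large round one: 66 mm in diameter, 9 mm deep, with its floor 31 mm above the origin.
- foam_strip: black foam block 100 x 100 mm, 40 mm high, one of four that fill the grey kit tray two by two, in varying order (tray rim: 9 mm below the foam's top). Fixed. Origin: centre of its underside, below its cut-out's centre. Its cut-out is the long narrow one: 74 mm along the block's x, 36 mm along its y, 11 mm deep, with its floor 29 mm above the origin.
- foam_transformer: black foam block 100 x 100 mm, 40 mm high, one of four that fill the grey kit tray two by two, in varying order (tray rim: 9 mm below the foam's top). Fixed. Origin: centre of its underside, below its cut-out's centre. Its cut-out is the broad, nearly square one: 62 mm along the block's x, 52 mm along its y, 18 mm deep, with its floor 22 mm above the origin.
Mind the look-alikes: they are no part of the job. Leave any pink look-alike of the bearing alone. Leave any red look-alike of the transformer alone.

How it is judged:
By the outcome, as a careful person would: the job done as asked, in the order asked, and still so for the second after the job is handed in, with the robot touching nothing.
It also fails if it takes over 115 s, if anything falls off the work surface, if the arm or the gripper's body presses on something with over 40 N, if the wrist force passes 120 N, or if a joint passes its speed limit or range.

### The arm

A 7-joint arm with a two-finger parallel gripper is mounted at the origin on the work surface. World frame = base frame: x ahead of the robot, y to its left, z up, the work surface at z = 0. Lengths are in m, angles in rad, forces in N, time in s.
With the tool pointing down it reaches from about 0.425 to 0.875 m from the base axis. Payload 4.7 kg.
Tool frame: the origin (TCP) lies at the very end of the fingers, on their centre line; the grasp point (between the pads) lies 19 mm behind it; z points along the fingers, y is the line along which they close (so a half turn about z gives the same grasp; the last joint's range is limited). The gripper opens to 87 mm and grips with 3 to 60 N. Pads are 19 mm wide; open, the fingers measure 117 mm over their backs; the gripper's body (75 mm by 190 mm) begins 51 mm behind the grasp point.
Start: joints at [1.344, 0.321, -0.07, 1.45, 0.023, 1.371, -0.057], TCP at [0.155, -0.631, 0.223] pointing down, gripper open.
Joint ranges: [-2.86, 2.86], [-0.3, 2.09], [-1.38, 1.24], [0.06, 2.45], [-1.56, 4.7], [0.09, 2.05], [-2.69, 2.69]. Speed limits (rad/s): [2.57, 2.57, 3.14, 3.14, 3.14, 3.14, 3.14].

### API

Orientations are given as a unit quaternion [w, x, y, z].
In Python, from station import sense, camera, close_job gives the robot as it stands.
- The arm moves only by the tool step_arm, never from a script. Its arguments are lists of equal length, an entry for each row: "fingers": the closure, from -1 (fully open) to 1 (shut); "xyz": the shift along the tool's x, y, z in cm, a list of three; "roll": the turn about the tool's z in degrees. In form: {"fingers": [fingers, ...], "xyz": [[x, y, z], ...], "roll": [roll, ...]}. A call has 1 to 20 rows; each row is the pose to reach, as a shift and turn from the pose commanded when the call began, along the tool's axes at that moment; what a row does not reach only later rows make up. A row lasts 1/8 s, in which the tool goes at most 62.5 mm and 10.7 degrees, less where a joint would pass 70% of its speed; a pose out of reach is approached as far as the arm can. A call with a gripper value outside its range is refused whole. The fingers move at their own pace and stop on an object; "force" is the grip in N (left out, the last holds). Time passes only in rows, so rows that repeat a pose let the fingers close. It gives the time, the measured TCP pose, the force, the opening and the grip force at its end, in the units of the state.
- sense(): the state, without advancing time (a new reading comes with each control period).
- camera(name): name is "scene" or "top" or "wrist"; returns a dict with "frame" (420x560x3 uint8, red, green, blue), "fx", "fy", "cx", "cy" (pixels), "pose" (4x4, takes a point from camera to world coordinates). Camera axes: x right, y up, looking along -z (the intrinsics and any distortion apply to the point x, -y, -z); pixel columns grow to the right and rows downward; lengths in m; the calibration is good to about 2 mm. The wrist camera is an equidistant fisheye: a pixel r from the principal point sees the ray r / f radians off the axis. A picture is of the moment at which its call begins. There is no depth.
- close_job(): hands the job in; it is judged then, once.
The state is a dict: "t": time; "joint_positions": joint angles; "joint_velocities": joint speeds; "joint_torque": joint torques, N m; "eef_pos": TCP position; "eef_rot": TCP orientation; "ft_force": force on the tool from outside, world axes, zero at the start; "moment": the same for the moment, N m; "width": finger opening in m; "gripper_force": force on a finger pad.
Only numpy, scipy, OpenCV 4.12 (cv2) and the standard library are available. Lean on these libraries where they do the work, as an engineer would, in place of code of your own. Each camera call takes 0.05 s, during which the arm holds its last target. There are 200 camera calls.

## Working session

There is one attempt and no reset: what is moved stays moved. The work goes in short steps, Python scripts to look and compute and a tool call to move; the robot and the scene stay as the last step left them, time stands still between calls to the robot, and variables do not carry over. Pictures are saved under pics/ and viewed, at most 14 in all, crops included, and the job is handed in when it is done.

Besides the shell and the picture viewer there is one more tool, called in YAML: its name, and indented under it one key for each argument. step_arm: Moves the arm, as the interface text tells. Its arguments: {"type":"object","properties":{"fingers":{"type":"array"},"xyz":{"type":"array"},"roll":{"type":"array"},"force":{"type":"number"}},"required":["fingers","xyz","roll"]}

```bash
mkdir -p pics; cat > h.py <<'E'
import numpy as np, cv2
from station import sense, camera, close_job
def snap(name,fn):
    c=camera(name); cv2.imwrite(f'pics/{fn}.png',c['frame'][:,:,::-1]); np.savez(f'pics/{fn}.npz',**c); return c
def ray(c,u,v,fish=False):
    x=(u-c['cx'])/c['fx']; y=(v-c['cy'])/c['fy']
    if fish:
        th=np.hypot(x,y); s=np.sin(th)/max(th,1e-9); d=np.array([x*s,-y*s,-np.cos(th)])
    else: d=np.array([x,-y,-1])
    return c['pose'][:3,3],c['pose'][:3,:3]@d
def at(c,u,v,z,fish=False):
    o,d=ray(c,u,v,fish); return o+d*(z-o[2])/d[2]
E
python3 - <<'E'
from h import *
for n in('top','scene'):
    c=snap(n,n+'0'); print(n,{k:np.round(v,3).tolist() if k!='frame' else 0 for k,v in c.items()})
a=cv2.imread('pics/top0.png'); cv2.imwrite('pics/top0b.png',cv2.resize(a,(800,600),interpolation=cv2.INTER_CUBIC))
s=sense();print({k:np.round(v,3).tolist() for k,v in s.items()})
E
```

```text
top {'frame': 0, 'fx': 435.688, 'fy': 435.688, 'cx': 287.12, 'cy': 209.729, 'pose': [[-0.02, 0.984, -0.175, 0.246], [-0.999, -0.025, -0.024, 0.046], [-0.028, 0.175, 0.984, 1.232], [0.0, 0.0, 0.0, 1.0]]}
scene {'frame': 0, 'fx': 487.986, 'fy': 487.986, 'cx': 278.784, 'cy': 203.791, 'pose': [[-0.877, -0.393, 0.277, 0.751], [0.481, -0.71, 0.514, 0.616], [-0.005, 0.584, 0.811, 0.916], [0.0, 0.0, 0.0, 1.0]]}
{'t': 0.1, 'joint_positions': [1.344, 0.322, -0.07, 1.452, 0.023, 1.371, -0.057], 'joint_velocities': [-0.0, -0.002, -0.002, -0.001, 0.002, -0.0, -0.0], 'joint_torque': [-0.001, -49.257, -0.406, -31.34, -0.064, 0.039, 0.0], 'eef_pos': [0.155, -0.631, 0.222], 'eef_rot': [-0.001, 0.993, 0.12, -0.0], 'ft_force': [-0.624, 0.112, 0.056], 'moment': [-0.016, -0.01, -0.031], 'gripper_force': 0.0, 'width': 0.087}
```

View pics/top0b.png

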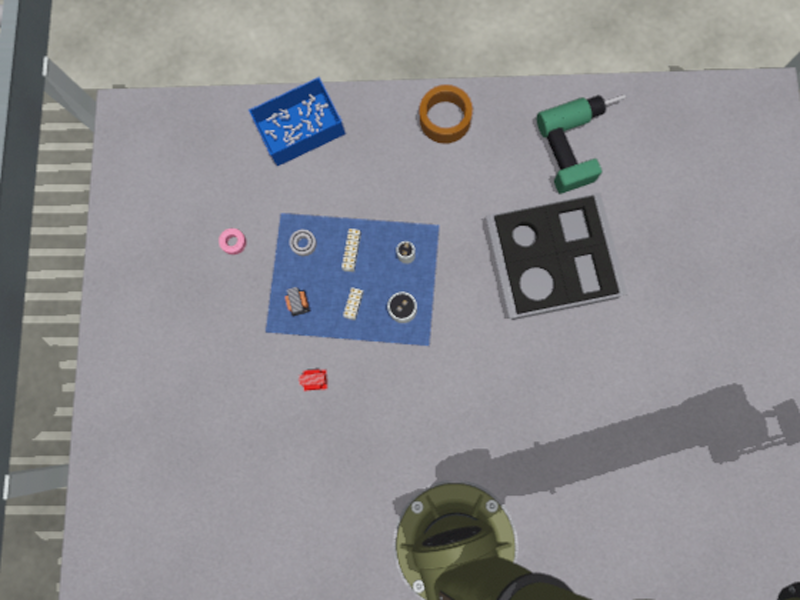

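View pics/scene0.png

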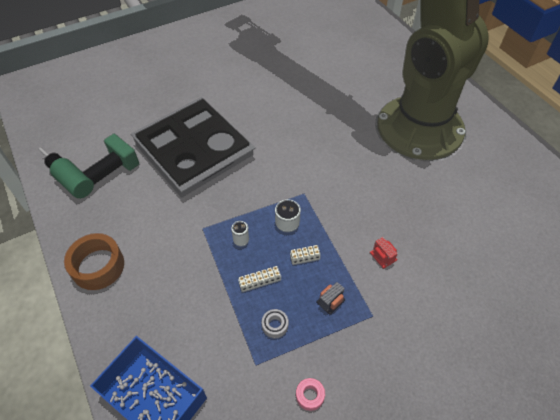

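The top view (800 px scale) shows these candidates:
- **Cans:** the slim one is at (405,251) and the fat one at (402,306).
- **Bearings:** the steel one is at (302,241). The pink look-alike is at (232,241), off the mat.
- **Strips:** the short one is at (353,303) and the long one at (351,249).
- **Transformers:** the dark one is at (296,301). The red look-alike is at (314,380).
- **Tray cut-outs:** small round at (524,236), large round at (536,284), broad at (574,225), narrow at (587,273).

Next I'll take enlarged crops.

```bash
python3 - <<'E'
import cv2
a=cv2.imread('pics/top0.png')
# crop mat 180..320 x 140..245 ; tray 335..440 x 130..228
m=cv2.resize(a[142:247,182:312],None,fx=6,fy=6,interpolation=cv2.INTER_CUBIC)[:600]
t=cv2.resize(a[130:228,335:440],None,fx=6,fy=6,interpolation=cv2.INTER_CUBIC)
cv2.imwrite('pics/mat.png',m[:600,:800]);cv2.imwrite('pics/tray.png',t)
E
```

```text
(no output)
```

View pics/mat.png

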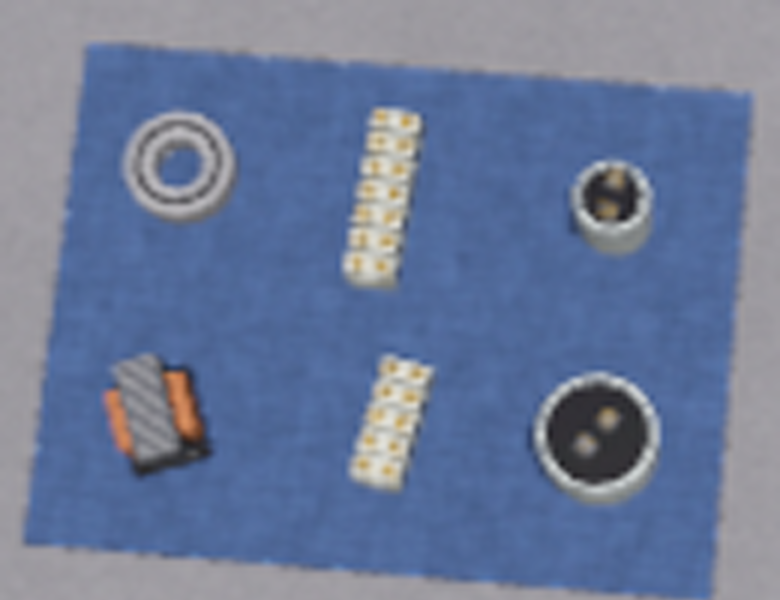

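View pics/tray.png

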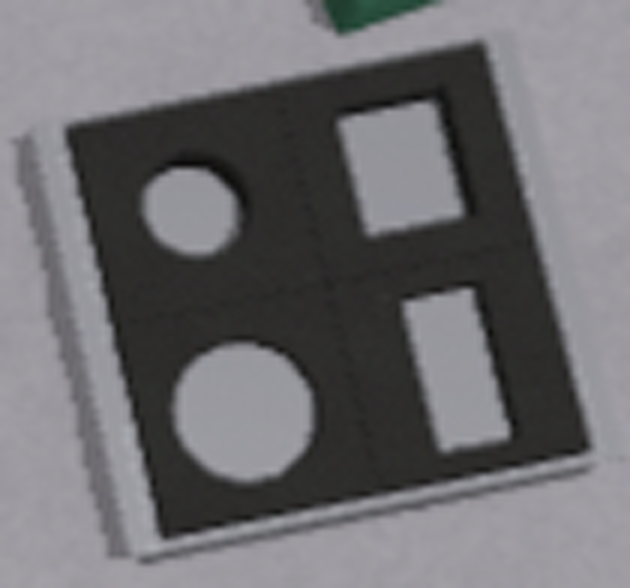

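The mat crop shows the bearing top at (180,163), the slim can top at (612,196), the short strip top centred at (391,421) and the transformer core top at (146,408). In the tray crop the foam corners are (68,128), (487,43), (592,452) and (162,538).

```bash
cat > m.py <<'E'
from h import *
c=np.load('pics/top0.npz')
M=lambda x,y,z:at(c,182+(x+.5)/6-.5,142+(y+.5)/6-.5,z)
T=lambda x,y,z:at(c,335+(x+.5)/6-.5,130+(y+.5)/6-.5,z)
E
python3 - <<'E'
from m import *
from scipy.optimize import least_squares
P=lambda n,p:print(n,np.round(p[:2]*1000,1),'r',round(np.hypot(*p[:2]),3))
P('cap',M(612,196,.05)); P('bear',M(180,163,.023))
for n,q in(('short',[(386,355),(433,370),(402,490),(350,476)]),):
    w=[M(*p,.026) for p in q]; P(n,np.mean(w,0)); d=w[3]-w[0];e=w[2]-w[1];print('len',np.linalg.norm(d),np.linalg.norm(e),np.degrees(np.arctan2((d+e)[1],(d+e)[0])), np.linalg.norm(w[1]-w[0]))
w=[M(*p,.041) for p in[(112,360),(158,352),(180,455),(135,465)]];P('trafo',np.mean(w,0));d=w[3]-w[0]+w[2]-w[1];print('len',np.linalg.norm(d)/2,np.degrees(np.arctan2(d[1],d[0])),np.linalg.norm(w[1]-w[0]))
for z in(.04,.043,.046,.05):
    w=[T(*p,z) for p in[(68,128),(487,43),(592,452),(162,538)]]
    print(z,[round(np.linalg.norm(w[i]-w[i-1]),4) for i in range(4)])
z=.044
w=np.array([T(*p,z) for p in[(68,128),(487,43),(592,452),(162,538)]])
P('tray',w.mean(0)); d=(w[1]-w[0]+w[2]-w[3]);e=(w[0]-w[3]+w[1]-w[2]);print('ang right edge',np.degrees(np.arctan2(d[1],d[0])),'up',np.degrees(np.arctan2(e[1],e[0])))
dn=d/np.linalg.norm(d);en=e/np.linalg.norm(e)
for n,a,b in(('cap',-1,1),('trafo',1,1),('bear',-1,-1),('strip',1,-1)): P(n,w.mean(0)+.05*(a*dn+b*en))
P('bearhole',T(244,411,z-.009))
# scene check
s=np.load('pics/scene0.npz')
print('scene'); P('bear',at(s,275,322,.023));P('cap',at(s,240,227,.05));P('short',at(s,305,254,.026));
E
python3 - <<'E'
import cv2
a=cv2.imread('pics/scene0.png')
cv2.imwrite('pics/sc_tray.png',cv2.resize(a[90:210,120:270],None,fx=5,fy=5,interpolation=cv2.INTER_CUBIC))
E
```

```text
cap [557.8  82.8] r 0.564
bear [587.  290.9] r 0.655
short [457.4 188.5] r 0.495
len 0.05981142571777441 0.05867487502297184 164.30626353597916 0.023499901782407066
trafo [464.6 301.8] r 0.554
len 0.050704249473577385 -167.3139622628376 0.021804023294776126
0.04 [np.float64(0.2), np.float64(0.2026), np.float64(0.2008), np.float64(0.2019)]
0.043 [np.float64(0.1995), np.float64(0.2021), np.float64(0.2003), np.float64(0.2013)]
0.046 [np.float64(0.199), np.float64(0.2016), np.float64(0.1998), np.float64(0.2008)]
0.05 [np.float64(0.1983), np.float64(0.2009), np.float64(0.1991), np.float64(0.2002)]
tray [ 542. -211.] r 0.582
ang right edge -79.87749890401126 up 9.791315595078796
cap [ 582.4 -153.3] r 0.602
trafo [ 600.  -251.7] r 0.651
bear [ 483.9 -170.3] r 0.513
strip [ 501.5 -268.7] r 0.569
bearhole [ 486.1 -171.2] r 0.515
scene
bear [586.7 292.1] r 0.655
cap [555.9  80.8] r 0.562
short [461.2 192.3] r 0.5
```

View pics/sc_tray.png

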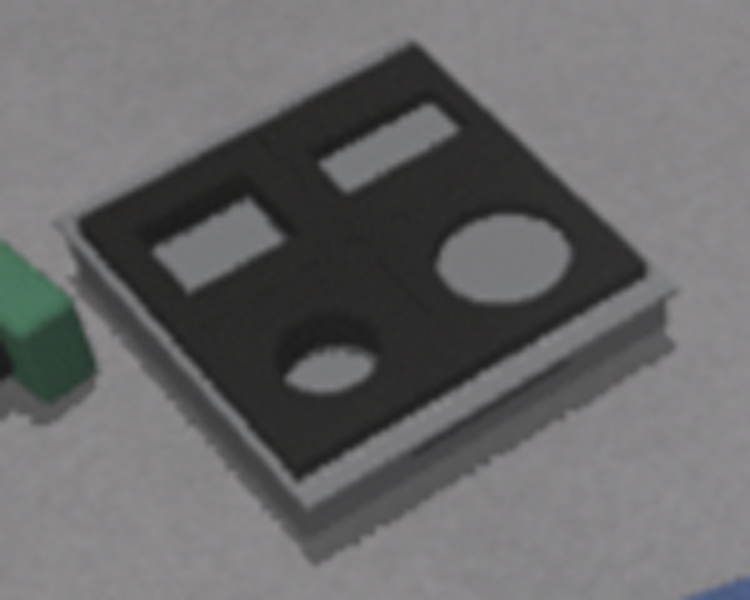

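In the scene crop the foam corners are (78,222), (410,42), (645,270) and (298,478). I'll use them to find the tray height.

```bash
python3 - <<'E'
from m import *
s=np.load('pics/scene0.npz')
S=lambda x,y,z:at(s,120+(x+.5)/5-.5,90+(y+.5)/5-.5,z)
q=[(298,478),(78,222),(410,42),(645,270)]; t=[(68,128),(487,43),(592,452),(162,538)]
for z in(.035,.04,.045,.05,.055):
    a=np.array([S(*p,z) for p in q]);b=np.array([T(*p,z) for p in t]);print(z,np.round(1e3*(a-b)[:,:2].mean(0),1),np.round(1e3*a.mean(0)),np.round(1e3*b.mean(0)))
st=sense()
from scipy.spatial.transform import Rotation as R
r=R.from_quat(np.array(st['eef_rot'])[[1,2,3,0]]);print(r.as_matrix().round(3))
E
```

```text
0.035 [-0.9 -6.9] [ 543. -220.   35.] [ 544. -213.   35.]
0.04 [ 1.6 -3.2] [ 545. -215.   40.] [ 543. -212.   40.]
0.045 [4.  0.4] [ 546. -210.   45.] [ 542. -211.   45.]
0.05 [6.4 4.1] [ 547. -206.   50.] [ 540. -210.   50.]
0.055 [8.8 7.8] [ 548. -201.   55.] [ 539. -209.   55.]
[[ 0.971  0.238 -0.001]
 [ 0.238 -0.971  0.002]
 [-0.    -0.002 -1.   ]]
```

The foam top is at z≈0.043 and the tray centre at (543,-211). The large round cut-out agrees to about 2 mm, and every object size checks out. The slim can is the target, and I'll approach it first.

```bash
cat > go.py <<'E'
import sys; from h import *
from scipy.spatial.transform import Rotation as R
s=sense(); M=R.from_quat(np.array(s['eef_rot'])[[1,2,3,0]]).as_matrix(); p=np.array(s['eef_pos'])
print('t',round(s['t'],2),'pos',p.round(4),'yaw',np.degrees(np.arctan2(M[1,0],M[0,0])).round(2),'w',round(s['width'],4),'F',np.round(s['ft_force'],1),'j1,7',np.round(np.array(s['joint_positions'])[[0,6]],2))
for a in sys.argv[1:]:   # x,y,z,yaw in mm,deg
    x,y,z,w=map(float,a.split(',')); d=M.T@(np.array([x,y,z])/1000-p)*100
    r=(np.degrees(np.arctan2(M[1,0],M[0,0]))-w+90)%180-90
    print(a,'-> cm',d.round(2),'roll',round(r,1))
E
python3 go.py 480,-250,220,0 557,82,160,0
```

```text
t 0.1 pos [ 0.1548 -0.6308  0.2216] yaw 13.8 w 0.087 F [-0.6  0.1  0.1] j1,7 [ 1.34 -0.06]
480,-250,220,0 -> cm [ 40.66 -29.22   0.2 ] roll 13.8
557,82,160,0 -> cm [ 56.06 -59.62   6.25] roll 13.8
```

step_arm:
  fingers: [-1,-1,-1,-1,-1,-1,-1,-1,-1,-1,-1,-1,-1,-1,-1,-1,-1,-1,-1,-1]
  xyz:
    - [40.7,-29.2,0]
    - [40.7,-29.2,0]
    - [40.7,-29.2,0]
    - [40.7,-29.2,0]
    - [40.7,-29.2,0]
    - [40.7,-29.2,0]
    - [40.7,-29.2,0]
    - [40.7,-29.2,0]
    - [56.1,-59.6,6]
    - [56.1,-59.6,6]
    - [56.1,-59.6,6]
    - [56.1,-59.6,6]
    - [56.1,-59.6,6]
    - [56.1,-59.6,6]
    - [56.1,-59.6,6]
    - [56.1,-59.6,6]
    - [56.1,-59.6,6]
    - [56.1,-59.6,6]
    - [56.1,-59.6,6]
    - [56.1,-59.6,6]
  roll: [13.8,13.8,13.8,13.8,13.8,13.8,13.8,13.8,13.8,13.8,13.8,13.8,13.8,13.8,13.8,13.8,13.8,13.8,13.8,13.8]
  force: 20

```text
t: 2.6
eef_pos: [0.5577, 0.0811, 0.1627]
eef_rot: [0.0, 1.0, -0.0, 0.0]
ft_force: [-0.3, -0.4, -0.1]
width: 0.0869
gripper_force: 0.0
```

```bash
python3 go.py 557,82,30,0; python3 -c "
from h import *
c=snap('wrist','w1');print(c['fx'],c['cx'],c['cy'],c['pose'].round(3).tolist())"
```

```text
t 2.6 pos [0.5577 0.0811 0.1627] yaw -0.02 w 0.0869 F [-0.3 -0.4 -0.1] j1,7 [ 0.39 -1.88]
557,82,30,0 -> cm [-0.08 -0.1  13.27] roll -0.0
325.19226210127806 280.6570086479328 212.17700155812642 [[0.001, 0.955, 0.296, 0.64], [-1.0, 0.0, 0.001, 0.081], [0.001, -0.296, 0.955, 0.325], [0.0, 0.0, 0.0, 1.0]]
```

View pics/w1.png

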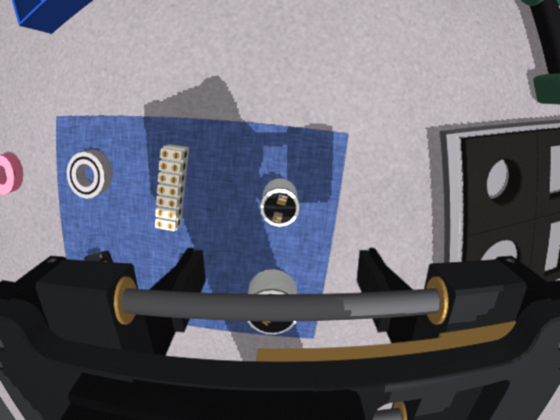

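The wrist view shows the slim can's top at (280,207), the fat can at (271,300) half behind the gripper, and the bearing's top at (87,174).

```bash
python3 -c "
from h import *
c=np.load('pics/w1.npz')
for n,u,v,z in(('cap',280,207,.05),('bear',87,174,.023)): print(n,at(c,u,v,z,True).round(4))"
```

```text
cap [0.5593 0.0815 0.05  ]
bear [0.5887 0.2874 0.023 ]
```

step_arm:
  fingers: [-1,-1,-1,-1,-1,-1,1,1,1,1,1,1,1,1,1,1,1]
  xyz:
    - [0.1,-0.1,6]
    - [0.1,-0.1,10]
    - [0.1,-0.1,12]
    - [0.1,-0.1,13.2]
    - [0.1,-0.1,13.2]
    - [0.1,-0.1,13.2]
    - [0.1,-0.1,13.2]
    - [0.1,-0.1,13.2]
    - [0.1,-0.1,13.2]
    - [0.1,-0.1,13.2]
    - [0.1,-0.1,13.2]
    - [0.1,-0.1,13.2]
    - [0.1,-0.1,12]
    - [0.1,-0.1,8]
    - [0.1,-0.1,3]
    - [0.1,-0.1,3]
    - [0.1,-0.1,3]
  roll: [0,0,0,0,0,0,0,0,0,0,0,0,0,0,0,0,0]

```text
t: 4.78
eef_pos: [0.5585, 0.0822, 0.1327]
eef_rot: [0.0, 1.0, -0.0, 0.0]
ft_force: [0.6, -1.0, -1.0]
width: 0.0345
gripper_force: 20.0
```

```bash
python3 go.py 583,-153,135,10 583,-153,80,10 583,-153,46,10
```

```text
t 4.78 pos [0.5585 0.0822 0.1327] yaw -0.0 w 0.0345 F [ 0.6 -1.  -1. ] j1,7 [ 0.39 -1.9 ]
583,-153,135,10 -> cm [ 2.45 23.52 -0.22] roll -10.0
583,-153,80,10 -> cm [ 2.45 23.51  5.28] roll -10.0
583,-153,46,10 -> cm [ 2.45 23.51  8.68] roll -10.0
```

step_arm:
  fingers: [1,1,1,1,1,1,1,1,1,1,1]
  xyz:
    - [2.5,23.5,-0.2]
    - [2.5,23.5,-0.2]
    - [2.5,23.5,-0.2]
    - [2.5,23.5,-0.2]
    - [2.5,23.5,-0.2]
    - [2.5,23.5,-0.2]
    - [2.5,23.5,-0.2]
    - [2.5,23.5,1]
    - [2.5,23.5,2]
    - [2.5,23.5,2]
    - [2.5,23.5,2]
  roll: [-10,-10,-10,-10,-10,-10,-10,-10,-10,-10,-10]

```text
t: 6.15
eef_pos: [0.5837, -0.1526, 0.1125]
eef_rot: [0.0, 0.996, 0.087, -0.0]
ft_force: [-0.6, -0.9, -1.1]
width: 0.0346
gripper_force: 20.0
```

```bash
python3 go.py 583,-153,46,10; python3 -c "
from h import *
c=snap('wrist','w2')"
```

```text
t 6.15 pos [ 0.5837 -0.1526  0.1125] yaw 10.0 w 0.0346 F [-0.6 -0.9 -1.1] j1,7 [ 0.67 -1.33]
583,-153,46,10 -> cm [-0.07  0.02  6.65] roll 0.0
```

View pics/w2.png

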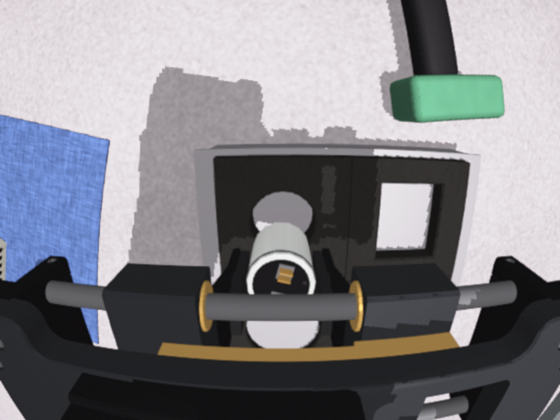

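The wrist view shows the slim can hanging straight between the fingers. Its cut-out lies behind it, with side edges at u≈252 and 313. The far foam corners are at (215,157) and (468,163).

```bash
python3 -c "
from h import *
c=np.load('pics/w2.npz')
a=at(c,215,157,.043,True);b=at(c,468,163,.043,True);print(a.round(4),b.round(4),np.linalg.norm(a-b))
u=(b-a)/np.linalg.norm(b-a);d=np.array([u[1],-u[0],0]);print('ang',np.degrees(np.arctan2(d[1],d[0])))
print('cap',a+.05*u+.05*d,'trafo',b-.05*u+.05*d, 'tray',(a+b)/2+.1*d)
for v in(205,215,225): print(at(c,252,v,.043,True),at(c,313,v,.043,True))"
```

```text
[ 0.6267 -0.0967  0.043 ] [ 0.661  -0.2923  0.043 ] 0.19856845132762665
ang -170.04794402329404
cap [ 0.58608421 -0.15459491  0.043     ] trafo [ 0.60311921 -0.25168017  0.043     ] tray [ 0.54535408 -0.21177874  0.043     ]
[ 0.59556682 -0.12891445  0.043     ] [ 0.60348012 -0.17354074  0.043     ]
[ 0.58785424 -0.13007939  0.043     ] [ 0.59583524 -0.17512985  0.043     ]
[ 0.57998533 -0.13125406  0.043     ] [ 0.58804033 -0.176766    0.043     ]
```

step_arm:
  fingers: [1,1,1,1,1,1]
  xyz:
    - [0.1,0.1,2]
    - [0.1,0.1,4]
    - [0.1,0.1,5.5]
    - [0.1,0.1,6.2]
    - [0.1,0.1,6.6]
    - [0.1,0.1,6.6]
  roll: [0,0,0,0,0,0]

```text
t: 6.95
eef_pos: [0.5852, -0.1534, 0.0475]
eef_rot: [0.0, 0.996, 0.087, 0.0]
ft_force: [-1.6, 0.0, 1.9]
width: 0.0346
gripper_force: 20.0
```

step_arm:
  fingers: [1,-1,-1,-1,-1,-1,-1,-1,-1,-1,-1]
  xyz:
    - [0,0,0]
    - [0,0,0]
    - [0,0,0]
    - [0,0,0]
    - [0,0,0]
    - [0,0,-1]
    - [0,0,-4]
    - [0,0,-8]
    - [0,0,-10]
    - [0,0,-10]
    - [0,0,-10]
  roll: [0,0,0,0,0,0,0,0,0,0,0]

```text
t: 8.32
eef_pos: [0.5838, -0.1534, 0.1451]
eef_rot: [-0.0, 0.996, 0.087, -0.001]
ft_force: [-0.5, 0.2, -0.8]
width: 0.0868
gripper_force: 0.0
```

```bash
python3 go.py 587,290,120,0 587,290,11.5,0; python3 -c "
from h import *
c=snap('wrist','w3');f=c['frame'][120:330,150:500,::-1];cv2.imwrite('pics/w3c.png',cv2.resize(f,None,fx=2,fy=2))"
```

```text
t 8.32 pos [ 0.5838 -0.1534  0.1451] yaw 9.99 w 0.0868 F [-0.5  0.2 -0.8] j1,7 [ 0.68 -1.32]
587,290,120,0 -> cm [  8.01 -43.62   2.52] roll 10.0
587,290,11.5,0 -> cm [  8.03 -43.61  13.37] roll 10.0
```

View pics/w3c.png

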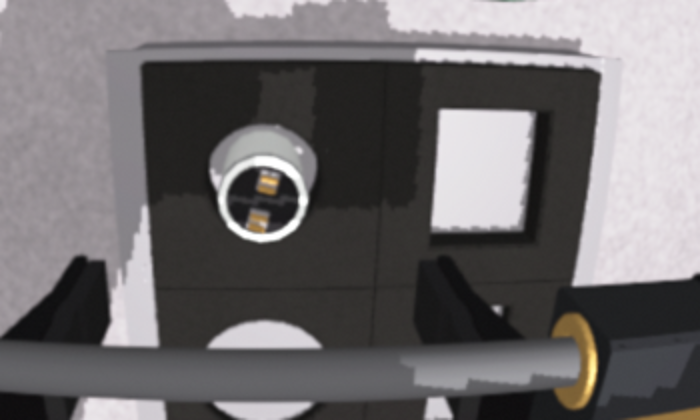

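The can stands upright in its cut-out, clear of the walls (crop centre about (263,195)). Next is the bearing.

step_arm:
  fingers: [-1,-1,-1,-1,-1,-1,-1,-1,-1,-1,-1,-1,-1,-1]
  xyz:
    - [8,-43.6,0]
    - [8,-43.6,0]
    - [8,-43.6,0]
    - [8,-43.6,0]
    - [8,-43.6,0]
    - [8,-43.6,0]
    - [8,-43.6,0]
    - [8,-43.6,0]
    - [8,-43.6,0]
    - [8,-43.6,0]
    - [8,-43.6,0]
    - [8,-43.6,0]
    - [8,-43.6,0]
    - [8,-43.6,0]
  roll: [10,10,10,10,10,10,10,10,10,10,10,10,10,10]

```text
t: 10.12
eef_pos: [0.588, 0.2896, 0.1466]
eef_rot: [0.0, 1.0, -0.0, 0.0]
ft_force: [-0.5, -0.3, -0.1]
width: 0.0864
gripper_force: 0.0
```

```bash
python3 go.py 587,290,12,0; python3 -c "
from h import *
c=snap('wrist','w4');f=c['frame'][120:330,150:450,::-1];cv2.imwrite('pics/w4c.png',cv2.resize(f,None,fx=2.6,fy=2.6))"
```

```text
t 10.12 pos [0.588  0.2896 0.1466] yaw -0.01 w 0.0864 F [-0.5 -0.3 -0.1] j1,7 [ 0.03 -2.28]
587,290,12,0 -> cm [-0.1  -0.04 13.46] roll -0.0
```

View pics/w4c.png

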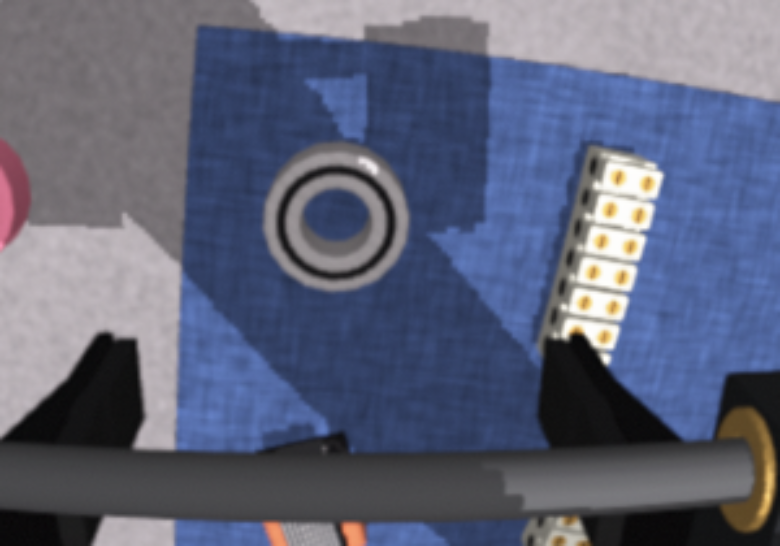

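The crop shows the steel bearing's top at (335,222), about (588,291) in the world, with the pink look-alike at far left. Descending.

step_arm:
  fingers: [-1,-1,-1,-1,-1,-1,1,1,1,1,1,1,1,1,1,1]
  xyz:
    - [0,-0.1,5]
    - [0,-0.1,9]
    - [0,-0.1,12]
    - [0,-0.1,13.4]
    - [0,-0.1,13.4]
    - [0,-0.1,13.4]
    - [0,-0.1,13.4]
    - [0,-0.1,13.4]
    - [0,-0.1,13.4]
    - [0,-0.1,13.4]
    - [0,-0.1,13.4]
    - [0,-0.1,12.5]
    - [0,-0.1,9]
    - [0,-0.1,4]
    - [0,-0.1,3]
    - [0,-0.1,3]
  roll: [0,0,0,0,0,0,0,0,0,0,0,0,0,0,0,0]
  force: 35

```text
t: 12.18
eef_pos: [0.5881, 0.2908, 0.1171]
eef_rot: [0.0, 1.0, -0.0, 0.001]
ft_force: [-0.5, -0.6, -1.5]
width: 0.05
gripper_force: 35.0
```

```bash
python3 go.py 486,-170,117,0 486,-170,80,0 
```

```text
t 12.18 pos [0.5881 0.2908 0.1171] yaw -0.0 w 0.05 F [-0.5 -0.6 -1.5] j1,7 [ 0.02 -2.29]
486,-170,117,0 -> cm [-10.21  46.08   0.  ] roll -0.0
486,-170,80,0 -> cm [-10.21  46.08   3.7 ] roll -0.0
```

step_arm:
  fingers: [1,1,1,1,1,1,1,1,1,1,1,1,1,1,1]
  xyz:
    - [-10.2,46.1,0]
    - [-10.2,46.1,0]
    - [-10.2,46.1,0]
    - [-10.2,46.1,0]
    - [-10.2,46.1,0]
    - [-10.2,46.1,0]
    - [-10.2,46.1,0]
    - [-10.2,46.1,0]
    - [-10.2,46.1,0]
    - [-10.2,46.1,0]
    - [-10.2,46.1,0]
    - [-10.2,46.1,2]
    - [-10.2,46.1,2]
    - [-10.2,46.1,2]
    - [-10.2,46.1,2]
  roll: [-10,-10,-10,-10,-10,-10,-10,-10,-10,-10,-10,-10,-10,-10,-10]

```text
t: 14.05
eef_pos: [0.4865, -0.1701, 0.0972]
eef_rot: [0.0, 0.996, 0.087, 0.0]
ft_force: [0.1, -1.0, -0.5]
width: 0.0502
gripper_force: 35.0
```

```bash
python3 go.py 486,-170.5,45,10; python3 -c "
from h import *
c=snap('wrist','w5');f=c['frame'][120:330,130:430,::-1];f=cv2.resize(f,None,fx=1.9,fy=1.9)
d=snap('scene','s5')['frame'][60:180,140:290,::-1];d=cv2.resize(d,None,fx=1.5,fy=399/120)
cv2.imwrite('pics/w5c.png',np.hstack([f,d]))"
```

```text
t 14.05 pos [ 0.4865 -0.1701  0.0972] yaw 10.03 w 0.0502 F [ 0.1 -1.  -0.5] j1,7 [ 0.81 -1.2 ]
486,-170.5,45,10 -> cm [-0.06  0.03  5.22] roll 0.0
```

View pics/w5c.png

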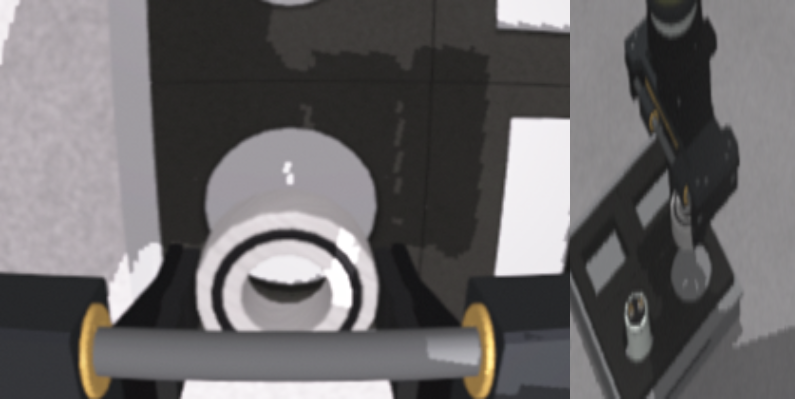

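The bearing is held and looks level. It is centred sideways on the large round hole (crop centre x≈290), so I'll lower it.

step_arm:
  fingers: [1,1,1,1,1,1]
  xyz:
    - [0,0,2]
    - [0,0,3.5]
    - [0,0,4.5]
    - [0,0,5]
    - [0,0,5.2]
    - [0,0,5.2]
  roll: [0,0,0,0,0,0]

```text
t: 14.9
eef_pos: [0.4861, -0.1703, 0.0455]
eef_rot: [0.0, 0.996, 0.087, -0.0]
ft_force: [-2.5, 0.3, 6.0]
width: 0.0505
gripper_force: 35.1
```

step_arm:
  fingers: [-1,-1,-1,-1,-1,-1,-1,-1,-1]
  xyz:
    - [0,0,0]
    - [0,0,0]
    - [0,0,0]
    - [0,0,0]
    - [0,0,-2]
    - [0,0,-6]
    - [0,0,-10]
    - [0,0,-10]
    - [0,0,-10]
  roll: [0,0,0,0,0,0,0,0,0]

```text
t: 16.02
eef_pos: [0.4852, -0.1697, 0.1436]
eef_rot: [-0.0, 0.996, 0.087, -0.001]
ft_force: [-0.5, 0.2, -0.5]
width: 0.0872
gripper_force: 0.0
```

```bash
python3 go.py 458,190,145,74 458,190,145,-16; python3 -c "
from h import *
c=snap('wrist','w6');f=c['frame'][100:330,130:430,::-1];f=cv2.resize(f,None,fx=2,fy=2);cv2.imwrite('pics/w6c.png',f)"
```

```text
t 16.02 pos [ 0.4852 -0.1697  0.1436] yaw 10.01 w 0.0872 F [-0.5  0.2 -0.5] j1,7 [ 0.83 -1.17]
458,190,145,74 -> cm [  3.57 -35.9   -0.11] roll -64.0
458,190,145,-16 -> cm [  3.57 -35.9   -0.11] roll 26.0
```

View pics/w6c.png

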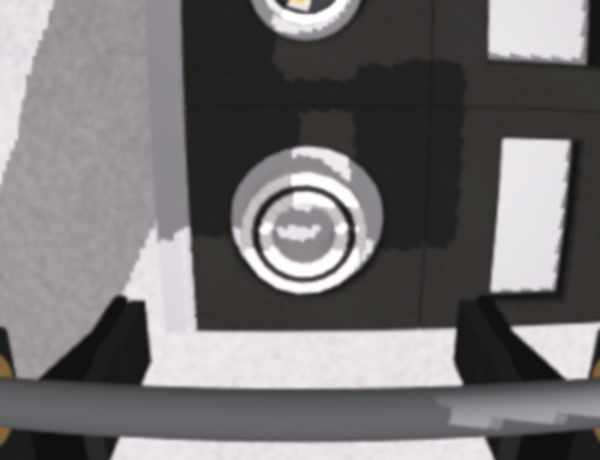

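```bash
python3 -c "
from h import *
c=np.load('pics/w6.npz')
p=lambda x,y,z:(at(c,130+(x+.5)/2-.5,100+(y+.5)/2-.5,z,True)*1000).round(1)
for z in(.055,.064): print(z,'bearing top C,L,R,T,B',p(304,233,z),p(232,233,z),p(373,233,z),p(304,171,z),p(304,294,z))
print('inner seal ring top/bot',p(304,184,.055),p(304,283,.055))
print('hole L,R,far',p(231,215,.043),p(383,215,.043),p(307,147,.043),'foam edge near',p(310,329,.043))
print('strip hole corners', [p(*q,.043)[:2] for q in((503,138),(575,140),(491,293),(565,296))])
"
```

```text
0.055 bearing top C,L,R,T,B [ 486.1 -170.4   55. ] [ 481.  -141.6   55. ] [ 491.  -198.1   55. ] [ 511.4 -165.9   55. ] [ 459.6 -175.2   55. ]
0.064 bearing top C,L,R,T,B [ 489.  -169.9   64. ] [ 484.  -142.1   64. ] [ 493.7 -196.6   64. ] [ 513.4 -165.5   64. ] [ 463.5 -174.5   64. ]
inner seal ring top/bot [ 506.2 -166.8   55. ] [ 464.6 -174.3   55. ]
hole L,R,far [ 484.7 -139.4   43. ] [ 496.  -202.7   43. ] [ 518.9 -165.9   43. ] foam edge near [ 438.1 -181.8   43. ]
strip hole corners [array([ 538.3, -246.4]), array([ 544.4, -279.5]), array([ 468.8, -259.5]), array([ 472.9, -296.6])]
```

The bearing is seated: its top fits z≈0.055 and its centre is within 1 mm of the hole. Next is the short strip.

step_arm:
  fingers: [-1,-1,-1,-1,-1,-1,-1,-1,-1,-1,-1,-1,-1]
  xyz:
    - [6,-20,0]
    - [6,-20,0]
    - [6,-20,0]
    - [3.6,-35.9,0]
    - [3.6,-35.9,0]
    - [3.6,-35.9,0]
    - [3.6,-35.9,0]
    - [3.6,-35.9,0]
    - [3.6,-35.9,0]
    - [3.6,-35.9,0]
    - [3.6,-35.9,0]
    - [3.6,-35.9,0]
    - [3.6,-35.9,0]
  roll: [8,16,20,25.7,25.7,25.7,25.7,25.7,25.7,25.7,25.7,25.7,25.7]

```text
t: 17.7
eef_pos: [0.459, 0.1895, 0.1446]
eef_rot: [0.0, 0.991, -0.137, 0.0]
ft_force: [0.4, -0.2, -0.2]
width: 0.087
gripper_force: 0.0
```

```bash
python3 go.py 458,189.5,14,-15.7; python3 -c "
from h import *
c=snap('wrist','w7');f=c['frame'][120:330,130:430,::-1];f=cv2.resize(f,None,fx=2.6,fy=2.6);cv2.imwrite('pics/w7c.png',f)"
```

```text
t 17.7 pos [0.459  0.1895 0.1446] yaw -15.71 w 0.087 F [ 0.4 -0.2 -0.2] j1,7 [ 0.37 -2.36]
458,189.5,14,-15.7 -> cm [-0.1   0.03 13.06] roll -0.0
```

View pics/w7c.png

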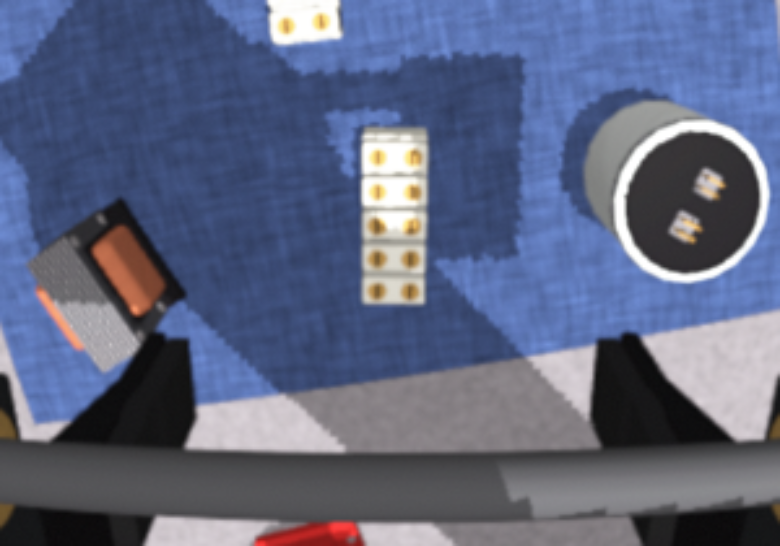

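The crop shows the short strip with its 5 poles, square to the gripper and centred at (394,221). Grasping it.

step_arm:
  fingers: [-1,-1,-1,-1,-1,-1,1,1,1,1,1,1,1,1,1,1,1]
  xyz:
    - [0,0,5]
    - [0,0,9]
    - [0,0,12]
    - [0,0,13]
    - [0,0,13]
    - [0,0,13]
    - [0,0,13]
    - [0,0,13]
    - [0,0,13]
    - [0,0,13]
    - [0,0,13]
    - [0,0,13]
    - [0,0,12]
    - [0,0,8]
    - [0,0,3]
    - [0,0,2]
    - [0,0,2]
  roll: [0,0,0,0,0,0,0,0,0,0,0,0,0,0,0,0,0]
  force: 18

```text
t: 19.88
eef_pos: [0.4595, 0.1895, 0.1252]
eef_rot: [0.0, 0.991, -0.137, 0.001]
ft_force: [-0.3, -0.1, -0.9]
width: 0.0004
gripper_force: 0.0
```

```bash
python3 go.py 540,-50,125,0 504.5,-270,125,10
```

```text
t 19.88 pos [0.4595 0.1895 0.1252] yaw -15.72 w 0.0004 F [-0.3 -0.1 -0.9] j1,7 [ 0.37 -2.38]
540,-50,125,0 -> cm [14.24 20.87  0.04] roll -15.7
504.5,-270,125,10 -> cm [16.79 43.01  0.05] roll -25.7
```

The gripper closed on nothing. I'll open it and look.

step_arm:
  fingers: [-1,-1,-1,-1,-1]
  xyz:
    - [0,0,-2]
    - [0,0,-2]
    - [0,0,-2]
    - [0,0,-2]
    - [0,0,-2]
  roll: [0,0,0,0,0]

```text
t: 20.5
eef_pos: [0.4586, 0.1895, 0.1438]
eef_rot: [0.0, 0.991, -0.137, -0.001]
ft_force: [-0.8, -0.5, 0.2]
width: 0.0424
gripper_force: 0.0
```

```bash
python3 go.py ; python3 -c "
from h import *
c=snap('wrist','w8');f=c['frame'][120:330,130:430,::-1];f=cv2.resize(f,None,fx=2.6,fy=2.6);cv2.imwrite('pics/w8c.png',f)"
```

```text
t 20.5 pos [0.4586 0.1895 0.1438] yaw -15.7 w 0.0424 F [-0.8 -0.5  0.2] j1,7 [ 0.38 -2.36]
```

View pics/w8c.png

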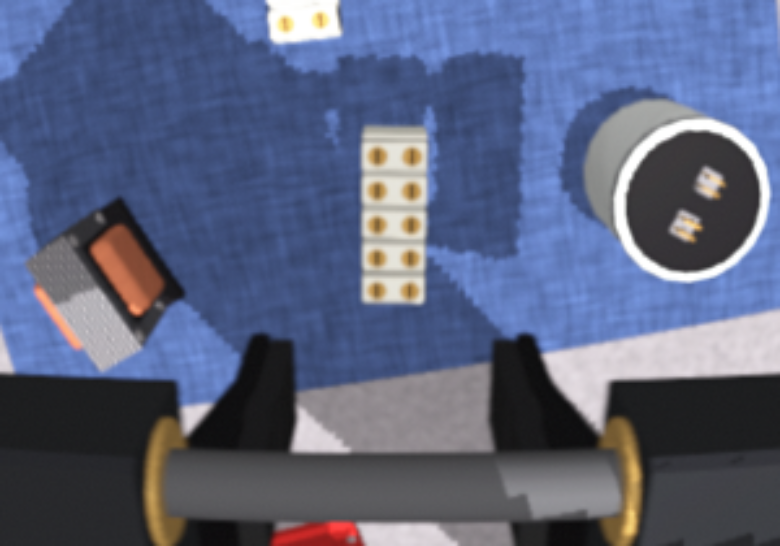

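The strip hasn't moved. The fingers move at about 70 mm/s, so they hadn't reached it before the lift. I'll retry half-open and wait longer.

step_arm:
  fingers: [-0.1,-0.1,-0.1,-0.1,-0.1,-0.1,1,1,1,1,1,1,1,1,1,1,1,1]
  xyz:
    - [0,0,5]
    - [0,0,9]
    - [0,0,12]
    - [0,0,13]
    - [0,0,13]
    - [0,0,13]
    - [0,0,13]
    - [0,0,13]
    - [0,0,13]
    - [0,0,13]
    - [0,0,13]
    - [0,0,13]
    - [0,0,13]
    - [0,0,12]
    - [0,0,8]
    - [0,0,3]
    - [0,0,2]
    - [0,0,2]
  roll: [0,0,0,0,0,0,0,0,0,0,0,0,0,0,0,0,0,0]
  force: 18

```text
t: 22.8
eef_pos: [0.4593, 0.1895, 0.1249]
eef_rot: [0.0, 0.991, -0.137, 0.001]
ft_force: [0.5, 0.2, -0.5]
width: 0.022
gripper_force: 18.0
```

```bash
python3 go.py 540,-50,125,0 504.5,-270,125,10 504.5,-270,80,10
```

```text
t 22.8 pos [0.4593 0.1895 0.1249] yaw -15.72 w 0.022 F [ 0.5  0.2 -0.5] j1,7 [ 0.39 -2.38]
540,-50,125,0 -> cm [1.426e+01 2.087e+01 1.000e-02] roll -15.7
504.5,-270,125,10 -> cm [1.68e+01 4.30e+01 1.00e-02] roll -25.7
504.5,-270,80,10 -> cm [16.79 43.    4.51] roll -25.7
```

step_arm:
  fingers: [1,1,1,1,1,1,1,1,1,1,1,1,1,1,1,1]
  xyz:
    - [14.2,20.9,0]
    - [14.2,20.9,0]
    - [14.2,20.9,0]
    - [14.2,20.9,0]
    - [16.8,43,0]
    - [16.8,43,0]
    - [16.8,43,0]
    - [16.8,43,0]
    - [16.8,43,0]
    - [16.8,43,0]
    - [16.8,43,0]
    - [16.8,43,2]
    - [16.8,43,4.5]
    - [16.8,43,4.5]
    - [16.8,43,4.5]
    - [16.8,43,4.5]
  roll: [-8,-15,-20,-25.7,-25.7,-25.7,-25.7,-25.7,-25.7,-25.7,-25.7,-25.7,-25.7,-25.7,-25.7,-25.7]

```text
t: 24.8
eef_pos: [0.5051, -0.27, 0.0805]
eef_rot: [0.001, 0.996, 0.087, 0.001]
ft_force: [-0.3, -0.3, -0.7]
width: 0.0218
gripper_force: 18.0
```

```bash
python3 go.py 504.5,-270,45,10; python3 -c "
from h import *
c=snap('wrist','w9');f=c['frame'][120:330,130:430,::-1];f=cv2.resize(f,None,fx=2.6,fy=2.6);cv2.imwrite('pics/w9c.png',f)"
```

```text
t 24.8 pos [ 0.5051 -0.27    0.0805] yaw 10.01 w 0.0218 F [-0.3 -0.3 -0.7] j1,7 [ 0.95 -1.11]
504.5,-270,45,10 -> cm [-0.06 -0.02  3.55] roll 0.0
```

View pics/w9c.png

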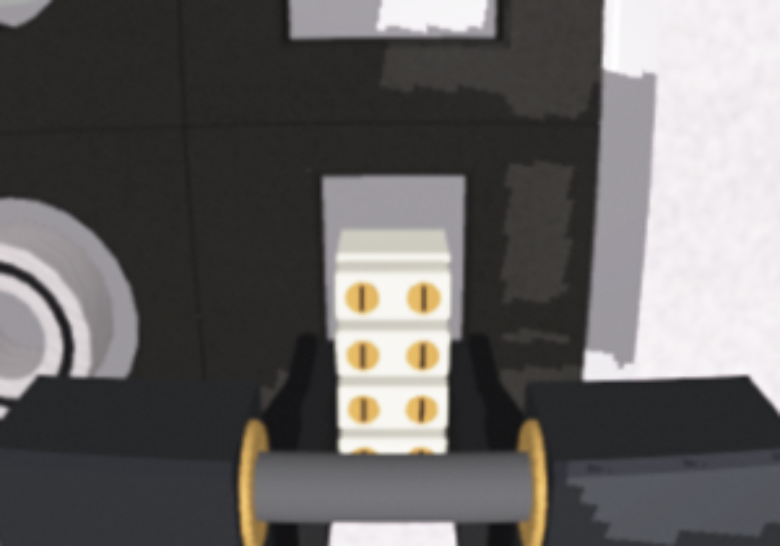

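The strip is held square over its cut-out. The far edge of the hole is at row 176 and the strip's lower front edge at row 230. I've now used all 14 views, so I'll check by numbers from here.

```bash
python3 -c "
from h import *
c=np.load('pics/w9.npz');e=np.array([.985,.1736]);n=np.array([.1736,-.985])
g=np.array([505.1,-270])
def p(x,y,z):
    q=at(c,130+(x+.5)/2.6-.5,120+(y+.5)/2.6-.5,z,True)[:2]*1000-g; return q@e,q@n
print('strip far bottom',p(392,230,.068),'far top',p(392,266,.093)); print('hole far',p(394,176,.043)); print('hole L/R',p(322,200,.043),p(466,200,.043)); print('trafo hole near edge L,R',p(290,39,.043),p(497,39,.043))"
```

```text
strip far bottom (np.float64(30.33709844175109), np.float64(-0.14870200463200275)) far top (np.float64(30.710934086823485), np.float64(-0.19560563041521262))
hole far (np.float64(36.571760778572596), np.float64(0.373884367025617))
hole L/R (np.float64(30.578299561406823), np.float64(-17.20739280367332)) (np.float64(30.607785014525845), np.float64(17.99015424445192))
trafo hole near edge L,R (np.float64(69.88148498724671), np.float64(-24.171565386072533)) (np.float64(69.95197443521596), np.float64(24.58970580610208))
```

step_arm:
  fingers: [1,1,1,1,1,1]
  xyz:
    - [0,0,1.5]
    - [0,0,2.8]
    - [0,0,3.3]
    - [0,0,3.5]
    - [0,0,3.55]
    - [0,0,3.55]
  roll: [0,0,0,0,0,0]

```text
t: 25.6
eef_pos: [0.5034, -0.2694, 0.0455]
eef_rot: [-0.0, 0.996, 0.087, -0.002]
ft_force: [-7.1, 2.6, 14.8]
width: 0.0218
gripper_force: 18.0
```

step_arm:
  fingers: [1,-0.2,-0.2,-0.2,-0.2,-0.2,-0.5,-1,-1,-1]
  xyz:
    - [0,0,-0.05]
    - [0,0,-0.05]
    - [0,0,-0.05]
    - [0,0,-0.05]
    - [0,0,-0.05]
    - [0,0,-1]
    - [0,0,-4]
    - [0,0,-8]
    - [0,0,-10]
    - [0,0,-10]
  roll: [0,0,0,0,0,0,0,0,0,0]

```text
t: 26.85
eef_pos: [0.5051, -0.2699, 0.1451]
eef_rot: [0.001, 0.996, 0.087, 0.001]
ft_force: [0.5, 0.7, 0.3]
width: 0.0826
gripper_force: 0.0
```

```bash
cat > chk.py <<'E'
from h import *
import sys
# white blob of strip on foam: top face corners from wrist image
c=snap('wrist',sys.argv[1]); f=c['frame'].astype(int)
E
python3 - <<'E'
from h import *
c=snap('wrist','w10'); f=c['frame']
e=np.array([.985,.1736]);n=np.array([.1736,-.985]);g=np.array([504.8,-270.3])
# rectify plane z=.057 (expected top of strip), 2 px/mm, rows along -e, cols along n
def rect(c,z,g,h=60,s=2):
    a=np.arange(-h,h,1/s); N,E=np.meshgrid(a,-a)
    X=np.dstack([g[0]+E*e[0]+N*n[0],g[1]+E*e[1]+N*n[1],0*E+z*1000])/1000
    P=np.linalg.inv(c['pose']); Q=X@P[:3,:3].T+P[:3,3]
    x,y,zz=Q[...,0],-Q[...,1],-Q[...,2]; r=np.hypot(x,y); th=np.arctan2(r,zz)/r
    return cv2.remap(c['frame'],(c['cx']+c['fx']*x*th).astype('f4'),(c['cy']+c['fy']*y*th).astype('f4'),1),a
im,a=rect(c,.057,g)
# warm-white mask: print coarse ascii of brightness & brass
hsv=cv2.cvtColor(im,cv2.COLOR_RGB2HSV)
br=cv2.inRange(hsv,(12,90,100),(30,255,255))
k,l,st,ce=cv2.connectedComponentsWithStats(br)
print([(st[i][4],(a[0]+ce[i][0]/2).round(1),(-a[0]-ce[i][1]/2).round(1)) for i in range(1,k) if st[i][4]>15])
E
python3 go.py 464,301,150,-77 464,301,150,103 464,301,150,13
```

```text
[(np.int32(98), np.float64(-6.8), np.float64(23.3)), (np.int32(56), np.float64(5.2), np.float64(23.3)), (np.int32(101), np.float64(-6.6), np.float64(11.1)), (np.int32(92), np.float64(5.1), np.float64(10.9)), (np.int32(98), np.float64(-6.5), np.float64(-1.1)), (np.int32(97), np.float64(5.2), np.float64(-1.1)), (np.int32(59), np.float64(-6.5), np.float64(-12.9)), (np.int32(58), np.float64(5.2), np.float64(-13.0)), (np.int32(59), np.float64(-6.6), np.float64(-25.0)), (np.int32(56), np.float64(5.2), np.float64(-25.0))]
t 26.9 pos [ 0.5041 -0.2696  0.1435] yaw 10.0 w 0.0843 F [-0.9  0.5 -0.1] j1,7 [ 0.97 -1.07]
464,301,150,-77 -> cm [  5.96 -56.89  -0.64] roll 87.0
464,301,150,103 -> cm [  5.96 -56.89  -0.64] roll 87.0
464,301,150,13 -> cm [  5.96 -56.89  -0.64] roll -3.0
```

The strip is level and centred: screw pitch is 12.07 mm at the expected top height, and the offset is about 1 mm. Next is the transformer, gripped by its core ends.

step_arm:
  fingers: [-1,-1,-1,-1,-1,-1,-1,-1,-1,-1,-1,-1,-1,-1,-1,-1,-1,-1]
  xyz:
    - [8,-25,0]
    - [8,-25,0]
    - [8,-25,0]
    - [8,-25,0]
    - [6,-57,0]
    - [6,-57,0]
    - [6,-57,0]
    - [6,-57,0]
    - [6,-57,0]
    - [6,-57,0]
    - [6,-57,0]
    - [6,-57,0]
    - [6,-57,0]
    - [6,-57,0]
    - [6,-57,0]
    - [6,-57,0]
    - [6,-57,0]
    - [6,-57,0]
  roll: [-10,-20,-30,-40,-50,-60,-70,-80,-90,-92.7,-92.7,-92.7,-92.7,-92.7,-92.7,-92.7,-92.7,-92.7]

```text
t: 29.15
eef_pos: [0.4644, 0.302, 0.144]
eef_rot: [0.0, 0.625, 0.781, -0.0]
ft_force: [0.6, 0.4, -0.7]
width: 0.0868
gripper_force: 0.0
```

```bash
python3 go.py 464,301,22,102.7; python3 - <<'E'
from h import *
c=snap('wrist','w11'); hsv=cv2.cvtColor(c['frame'],cv2.COLOR_RGB2HSV)
m=cv2.inRange(hsv,(3,110,60),(14,255,255)); k,l,st,ce=cv2.connectedComponentsWithStats(m)
for i in range(1,k):
    if st[i][4]>60:
        r=cv2.minAreaRect(np.argwhere(l==i)[:,::-1].astype('f4')); print(st[i],ce[i].round(1),np.round(r[1],1),round(r[2],1),[ (at(c,*ce[i],z,True)*1000).round(1)[:2].tolist() for z in(.023,.035)])
f=c['frame'][120:300,200:360,:].mean(2)[::6,::3].astype(int)//26
print('\n'.join(''.join(' .:-=+*#%@'[min(v,9)] for v in r) for r in f))
E
```

```text
t 29.15 pos [0.4644 0.302  0.144 ] yaw 102.7 w 0.0868 F [ 0.6  0.4 -0.7] j1,7 [ 0.32 -0.67]
464,301,22,102.7 -> cm [-0.08 -0.06 12.2 ] roll 0.0
[263 184  36  16 509] [280.5 192.1] [15. 35.] 90.0 [[462.0, 314.4], [461.3, 317.3]]
[266 225  33   6 165] [282.2 227.6] [ 5. 32.] 90.0 [[470.9, 281.7], [469.9, 286.0]]
*#####*#####***#############==========================
#########*#*==-=+==**####**+==========================
########+==-::-::::-::--=+*===========================
######*#===:---:-:::::-:::::::--======================
########==-:::::--::::::-::-::::::::-=================
########+=-:-:::::::::::::::-:::::::::-:::-===========
########=-:-::::--::::::::::::--:::::::::---::::======
#####*##=::::-:-::::-:--:::-::-:::::-:::-:----:::::::-
#######*-::::::::::-::-:::::::::-:::::-----::::::-::::
#######=-:::::::::::--:::::::::::::::::-::::-:::--::::
####*#*=-::::::::::::::-:--::-:::::::::::::---:----:::
######=+=::::::::::.  :::::::::-:  :--::--:::::::::-::
#####*=---:::::::::...==========-.-::-::::::::-:---::-
####*:::-::::::::::...----------: ..:::-::::::::-:::-:
##==-:::::::::-:::
[... 161 characters left out ...]
::::-----===-----------::===============
==-:::--::::--::::::::-==========-::--============+===
==:::::---:-:::-::::::-::::-::::-=====================
=::-::::::--::::-:::::::::::::-=+=====================
-:::::::-:::::-:--:::::::::-==========================
 ::::::::--::---:::-:::::-==============+=====+======:
 .--:::::--:::::-::-::-=====================++=======.
 .-:-:::::::::--:::-===+============================= 
  :::::-:::::::::=======+============================ 
  :::-:-::::::==========+===+=======================- 
  ::-::::-:=================+==========+++==========- 
 :::::::=============+===============================-
........::::::::::::::::::-:::::::::::::::...::.....::
```

```bash
python3 - <<'E'
from h import *
c=np.load('pics/w11.npz'); f=c['frame'].astype(int)
for u in(258,282,306): print(u,[tuple(f[v,u]) and int(f[v,u].mean()) for v in range(180,236)])
print('row216',[int(x) for x in f[216,246:320].mean(1)],'blue-red',[int(x) for x in (f[216,246:320,2]-f[216,246:320,0])])
print('col258 b-r',[int(x) for x in (f[180:236,258,2]-f[180:236,258,0])])
E
```

```text
258 [73, 69, 63, 48, 26, 20, 20, 21, 21, 21, 20, 21, 29, 58, 80, 67, 49, 44, 44, 44, 47, 66, 84, 84, 98, 110, 92, 96, 97, 100, 108, 92, 96, 98, 103, 111, 95, 99, 97, 100, 108, 94, 95, 87, 96, 104, 82, 74, 76, 77, 77, 75, 71, 67, 65, 67]
282 [71, 66, 47, 26, 32, 55, 73, 78, 79, 83, 97, 108, 111, 113, 113, 114, 114, 111, 93, 47, 27, 37, 57, 89, 102, 86, 92, 95, 97, 102, 87, 91, 94, 97, 102, 86, 91, 96, 100, 108, 93, 99, 95, 97, 107, 100, 109, 113, 112, 106, 92, 78, 76, 82, 81, 75]
306 [79, 75, 72, 70, 74, 78, 81, 78, 76, 77, 75, 70, 61, 53, 50, 46, 45, 44, 47, 64, 89, 92, 93, 104, 93, 97, 104, 95, 100, 91, 98, 104, 98, 104, 91, 92, 95, 96, 101, 86, 90, 96, 103, 109, 81, 67, 69, 70, 72, 82, 103, 118, 119, 120, 122, 121]
row216 [69, 70, 72, 74, 74, 72, 75, 83, 88, 88, 89, 92, 95, 97, 94, 94, 95, 95, 98, 99, 98, 97, 98, 101, 102, 107, 105, 100, 95, 95, 96, 99, 99, 95, 92, 90, 91, 94, 96, 98, 96, 94, 94, 94, 98, 101, 103, 103, 102, 104, 108, 111, 113, 107, 105, 105, 104, 105, 105, 97, 95, 93, 96, 94, 80, 73, 71, 73, 71, 76, 76, 78, 78, 79] blue-red [49, 49, 50, 52, 51, 52, 46, 21, 6, 2, 1, 1, 1, 1, 1, 2, 2, 1, 0, 1, 1, 1, 1, 1, 1, 0, 1, 0, 1, 2, 1, 2, 2, 3, 3, 3, 4, 2, 2, 2, 2, 2, 2, 2, 2, 1, 1, 0, 1, 0, -2, 0, -1, 0, 1, 1, 0, 0, 0, 2, 2, 1, 2, 13, 39, 51, 50, 50, 51, 54, 54, 54, 55, 56]
col258 b-r [51, 47, 44, 31, 9, 0, 0, 1, 1, 2, 3, 2, 1, 0, -1, 1, 3, 3, 3, 3, 2, 2, 0, 1, 0, 0, 2, 2, 1, 0, 0, 2, 2, 2, 1, -1, 1, 2, 2, 1, 0, 2, 2, 3, 2, 7, 31, 49, 53, 55, 54, 52, 49, 47, 45, 47]
```

```bash
python3 - <<'E'
from h import *
c=np.load('pics/w11.npz');P=lambda u,v:at(c,u,v,.042,True)[:2]*1000
a,b=P(253.2,213.6),P(309.5,211.4); print('centre',(a+b)/2,'len',np.linalg.norm(b-a),'ang',np.degrees(np.arctan2(*(b-a)[::-1])),'thick',np.linalg.norm(P(282,200.5)-P(282,224.4)))
E
python3 go.py 463,303,22,100
```

```text
centre [465.55516451 301.65499147] len 48.086798322702585 ang 15.10333690709645 thick 21.33566938540755
t 29.2 pos [0.4644 0.302  0.144 ] yaw 102.71 w 0.087 F [ 0.4 -0.3  0.2] j1,7 [ 0.32 -0.67]
463,303,22,100 -> cm [ 0.13 -0.12 12.2 ] roll 2.7
```

step_arm:
  fingers: [-1,-1,-1,-1,-1,-1,1,1,1,1,1,1,1,1,1,1,1,1,1]
  xyz:
    - [0,0.1,4]
    - [0,0.1,8]
    - [0,0.1,11]
    - [0,0.1,12.1]
    - [0,0.1,12.1]
    - [0,0.1,12.1]
    - [0,0.1,12.1]
    - [0,0.1,12.1]
    - [0,0.1,12.1]
    - [0,0.1,12.1]
    - [0,0.1,12.1]
    - [0,0.1,12.1]
    - [0,0.1,12.1]
    - [0,0.1,12.1]
    - [0,0.1,11]
    - [0,0.1,7]
    - [0,0.1,2]
    - [0,0.1,1]
    - [0,0.1,1]
  roll: [-2.2,-2.2,-2.2,-2.2,-2.2,-2.2,-2.2,-2.2,-2.2,-2.2,-2.2,-2.2,-2.2,-2.2,-2.2,-2.2,-2.2,-2.2,-2.2]
  force: 40

```text
t: 31.58
eef_pos: [0.4656, 0.3018, 0.134]
eef_rot: [0.0, 0.61, 0.793, -0.0]
ft_force: [-1.4, 0.5, -3.0]
width: 0.0476
gripper_force: 40.0
```

```bash
python3 go.py 580,20,134,100 603,-252.5,134,100 603,-252.5,90,100
```

```text
t 31.57 pos [0.4656 0.3018 0.134 ] yaw 104.88 w 0.0476 F [-1.4  0.5 -3. ] j1,7 [ 0.31 -0.64]
580,20,134,100 -> cm [-3.017e+01  3.820e+00  3.000e-02] roll 4.9
603,-252.5,134,100 -> cm [-5.71e+01 -9.50e-01  5.00e-02] roll 4.9
603,-252.5,90,100 -> cm [-57.09  -0.95   4.45] roll 4.9
```

step_arm:
  fingers: [1,1,1,1,1,1,1,1,1,1,1,1,1,1,1,1,1,1]
  xyz:
    - [-30.2,3.8,0]
    - [-30.2,3.8,0]
    - [-30.2,3.8,0]
    - [-30.2,3.8,0]
    - [-30.2,3.8,0]
    - [-57.1,-1,0]
    - [-57.1,-1,0]
    - [-57.1,-1,0]
    - [-57.1,-1,0]
    - [-57.1,-1,0]
    - [-57.1,-1,0]
    - [-57.1,-1,0]
    - [-57.1,-1,0]
    - [-57.1,-1,2]
    - [-57.1,-1,4]
    - [-57.1,-1,4]
    - [-57.1,-1,4]
    - [-57.1,-1,4]
  roll: [4.9,4.9,4.9,4.9,4.9,4.9,4.9,4.9,4.9,4.9,4.9,4.9,4.9,4.9,4.9,4.9,4.9,4.9]

```text
t: 33.83
eef_pos: [0.6032, -0.2523, 0.0947]
eef_rot: [0.001, 0.643, 0.766, 0.0]
ft_force: [0.1, 0.0, -2.8]
width: 0.048
gripper_force: 40.0
```

```bash
python3 go.py 603,-252.5,46,100; python3 - <<'E'
from h import *
c=snap('wrist','w12'); f=c['frame'][90:270,190:380].mean(2)[::5,::2].astype(int)//26
print('\n'.join(''.join(' .:-=+*#%@'[min(v,9)] for v in r) for r in f))
E
```

```text
t 33.83 pos [ 0.6032 -0.2523  0.0947] yaw 99.99 w 0.048 F [ 0.1  0.  -2.8] j1,7 [1.   0.22]
603,-252.5,46,100 -> cm [-0.01 -0.02  4.87] roll -0.0
........................... -**@@+.............:++*****-.%@@**+.....................+**********
............................:**#@@*....................-@@%+**- ....................+**********
.............................-**+%@@#................=@@@#***+.....................:+**********
..............................-****#@@@@#=:....:-+%@@@#+****=......................:+**********
................................=*****+*%%@@@@@@%#********+........................:+**********
..................................:+*******************+-..........................:+**********
......................................:=+**********=:..............................:***********
...................................................................................:***********
...................................................................................:***********
...................................................................................-******
[... 1801 characters left out ...]
 .............=**@@@%%%@@@-:
*+:......................::.....:=========================-......=-..............++%@@@@@@@@@-:
%+-..............::.......:.....-==========================:.....*=..............+*%@@@@@@@@@+:
%+=......................:-==-:-=+++++++++++++++++++++++++==.:-=-::.............:+*@@@@@@@@@@+:
**+.............   .....::::::.=**************************++:::::::.....    ....-+*@@@@@@@@@@+:
.......::::.::.    .....::::::.=+*************************++:.::::::.....    :..*@@@@@@@@@@@@#:
:::::::::::.:.    .....::::::. ..:-----------------------::. .:::::::.....    ::#%@@@@@@@@@@@%:
::::::::::::.    .....:+***=:::::::::::::::::::::::::::::::::::-+**+-:.....    -%%@@@@@@@@@@%*:
```

```bash
python3 - <<'E'
from h import *
c=np.load('pics/w12.npz'); f=c['frame'].astype(int).mean(2)
print('col280',198,[int(x) for x in f[192:232,280]]); print('row208 L',[int(x) for x in f[208,230:246]],'R316',[int(x) for x in f[208,316:332]])
print('row229 L236',[int(x) for x in f[229,236:250]],'R310',[int(x) for x in f[229,310:328]])
e=np.array([np.cos(np.radians(100)),np.sin(np.radians(100))]);n=np.array([e[1],-e[0]]);g=np.array([603.2,-252.3])
def p(u,v,z):
    q=at(c,u,v,z,True)[:2]*1000-g; return np.round([q@e,q@n],1)
print('hole far',p(280,199,.043),'L,R',p(238.5,208,.043),p(323,208,.043),'foot far',p(280,225,.074),'L,R',p(242,229,.074),p(319.5,229,.074))
E
```

```text
col280 198 [39, 39, 41, 39, 39, 56, 108, 151, 159, 158, 159, 157, 157, 158, 158, 158, 158, 157, 157, 157, 157, 157, 157, 157, 157, 157, 157, 157, 158, 157, 158, 154, 125, 57, 23, 28, 33, 33, 40, 68]
row208 L [40, 39, 40, 39, 36, 33, 29, 24, 46, 99, 142, 155, 158, 157, 157, 157] R316 [157, 156, 156, 158, 158, 157, 144, 89, 36, 25, 30, 34, 34, 37, 37, 40]
row229 L236 [34, 30, 25, 46, 88, 86, 55, 35, 33, 34, 34, 34, 34, 34] R310 [33, 35, 33, 33, 34, 33, 34, 33, 33, 52, 106, 141, 113, 51, 25, 29, 34, 36]
hole far [24.8 -0.1] L,R [ 18.4 -28.7] [18.5 29.6] foot far [17.1 -0. ] L,R [ 14.5 -22.9] [14.5 23.8]
```

The transformer is centred on its cut-out within about 1.5 mm. Lowering it.

step_arm:
  fingers: [1,1,1,1,1,1,1]
  xyz:
    - [0,0,2]
    - [0,0,3.5]
    - [0,0,4.4]
    - [0,0,4.7]
    - [0,0,4.8]
    - [0,0,4.8]
    - [0,0,4.8]
  roll: [0,0,0,0,0,0,0]

```text
t: 34.75
eef_pos: [0.6027, -0.2522, 0.047]
eef_rot: [0.0, 0.643, 0.766, -0.0]
ft_force: [-3.8, 1.1, 5.2]
width: 0.0476
gripper_force: 40.0
```

Contact force rose about 8 N, so it is on the floor. I'll release, lift and check.

step_arm:
  fingers: [-1,-1,-1,-1,-1,-1,-1,-1,-1,-1]
  xyz:
    - [0,0,0]
    - [0,0,0]
    - [0,0,0]
    - [0,0,0]
    - [0,0,0]
    - [0,0,-1]
    - [0,0,-5]
    - [0,0,-10]
    - [0,0,-12]
    - [0,0,-12]
  roll: [0,0,0,0,0,0,0,0,0,0]

```text
t: 36.0
eef_pos: [0.6035, -0.2524, 0.1678]
eef_rot: [0.002, 0.643, 0.766, 0.0]
ft_force: [-0.2, -0.1, -1.2]
width: 0.0869
gripper_force: 0.0
```

```bash
python3 go.py; python3 - <<'E'
from h import *
c=snap('wrist','w13'); f=c['frame'].mean(2)[100:280,180:380]
print('\n'.join(''.join(' .:-=+*#%@'[min(v,9)] for v in r) for r in f[::5,::2].astype(int)//26))
E
```

```text
t 36.0 pos [ 0.6035 -0.2524  0.1678] yaw 100.0 w 0.0869 F [-0.2 -0.1 -1.2] j1,7 [1.02 0.25]
+.+##===+++-.........................-++%@=..............*@#+++...............:++++*++++*++*++++++**
.=##+==++++:..........................=+++%@*:........-%@%++++................:+++++++++++++*++++++*
*##===++++-............................:+++++*%@@@@@%#*+++++-.................:+++++*++*+++++++*****
#+===++++:................................-++++++++++++++=....................:+++++++++++++++*+++++
=#%*+++-.......................................::--::.........................:+++++++++*++*****+**+
@@@@%=........................................................................:+++++++++++++++++++++
#*-..:.:::....................................................................:++*****+++*+++++++**+
.:...:::::.::.................................................................-++++++**++++++++*****
::::::.::.:.:..:..............................................................-+++**++++++++********
.:::.:::.::.:.................................................................-++++++**++*+++*+++*+
[... 1927 characters left out ...]
::::.:.::::::.:.:..:..:..:.....:..::..:..:.:::.::.:::::::.....::......=%%@@%%@%%%%@#::::-++***
::.    .....::::::::::::..:.:::::::...:..:::.::.::.:::::::::::.::.::.....:.:*%%%%%%%%%%%@%:....   -*
%=    .... :%%%%%%%%%%%%%%%%##############%%%%%%%%%#%%%%%####%%#%%%%%%%%%%%%%%%%%%%%%%%%%#.....    .
.    ....  .#%%%%%%%%%%%%%%%%%%%%%%%%%%%%%%%%%%%%%%%%%%%%%%%%%%%%%%%%%%%%%%%%%%%@@%@%%%%%+   ....   
   .....    #%%%%%%%%%%%%%%%%%%%%%%%%%%%%%%%%%%%%%%%%%%%%%%%%%%%%%%%%%%%%%%%%%%%%%%%%%%@@=    ....  
 ......     =%%%%%%%%%%%%%%%%%%%%%%%%%%%%%%%@@%%@@@%%%%%%%%%%%%@@@%%%%@%%%%%%@%@%%%%%%%%%:     .....
.... ..     :%%%%%%%%%%%%%%%%%%@%%%%%%%%%%%%%%%%%%%%@%%@@@%@@%%%%%%%@@%%%%%%%%%%%%%%@%%%#.     . ...
```

```bash
python3 -c "
from h import *
print(close_job())"
```

```text
the job is handed in; nothing more can be done
None
```

The slim capacitor, bearing, short terminal strip and transformer were each placed in their own cut-outs, in the order asked. I handed the job in at about 36 s of the 115 s limit, with the fat capacitor, long strip and pink and red look-alikes never gripped. The strip's first grasp closed on nothing and was repeated. Seating was checked from wrist-camera images and contact forces, with the transformer's final check the coarsest.

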